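# Put the spice tin away under the organizer's catch cover

## Robot

A 6-joint arm with a two-finger parallel gripper is mounted at the origin on the work surface. World frame = base frame: x ahead of the robot, y to its left, z up, the work surface at z = 0. Lengths are in m, angles in rad, forces in N, time in s.
With the tool pointing down it reaches from about 0.25 to 0.725 m from the base axis. Payload 4 kg.
Tool frame: the origin (TCP) lies midway between the tips of the shut fingers; the grasp point (between the pads) lies 19 mm behind it; y points along the fingers, x is the direction in which the jaws open and shut, and the axes are right-handed (so a half turn about y gives the same grasp; the last joint's range is limited). The gripper opens to 85 mm and grips with 20 to 120 N. Pads are 22 mm wide; open, the fingers measure 114 mm over their backs; the gripper's body (76 mm by 85 mm) begins 54 mm behind the grasp point. The pads swing forward as they close: fully open they stand 13 mm farther back than shut.
Start: joints at [-1.111, 0.241, 0.005, 1.335, 0, 1.571], TCP at [0.222, -0.448, 0.231] pointing down, gripper open.
Joint ranges: [-2.72, 2.72], [-1.05, 1.87], [-1.09, 1.28], [-1.99, 2.15], [-1.42, 1.44], [-3.14, 3.14]. Speed limits (rad/s): [2.79, 2.79, 3.14, 3.14, 3.14, 3.14].

## Interface

Orientations are given as a unit quaternion [x, y, z, w].
In Python, from workcell import bot gives the robot as it stands. The module is installed in compiled form; this text tells all that it offers.
- The arm moves only by the shell command python3 -m inch 'ROWS'. ROWS is text: rows parted by semicolons, each of 7 numbers parted by spaces: the turn, a rotation vector about the tool's x, y, z in degrees, then the shift along the tool's x, y, z in mm, then the closure, from 0 (fully open) to 1 (shut). In form: ax ay az dx dy dz fingers; .... A call has 1 to 12 rows; each row shifts and turns the commanded pose from where the row before left it, along the tool's axes as they then stand; what a row does not reach is not made up. A row lasts 1/8 s, in which the tool goes at most 62.5 mm and 10.7 degrees, less where a joint would pass 70% of its speed; a pose out of reach is approached as far as the arm can. A call with a gripper value outside its range is refused whole. The fingers move at their own pace and stop on an object; the grip force is fixed at half the most. Time passes only in rows, so rows that do not move let the fingers close. It gives the time, the measured TCP pose, the force and the opening at its end, in the units of the state.
- bot.get_obs(): the state, without advancing time (a new reading comes with each control period).
- bot.camera(name): name is "side" or "top" or "wrist"; returns a dict with "color" (400x640x3 uint8, blue, green, red), "fx", "fy", "cx", "cy" (pixels), "extrinsics" (4x4, takes a point from world to camera coordinates). Camera axes: x right, y up, looking along -z (the intrinsics and any distortion apply to the point x, -y, -z); pixel columns grow to the right and rows downward; lengths in m; the calibration is good to about 2 mm. A picture is of the moment at which its call begins. There is no depth.
- bot.job_done(): hands the job in, once; it reports no verdict.
Trained networks look in the newest picture that a camera, given by its name, has taken for a name from the list of things; names that differ only in an ending like _2 or _b are one class to them, and where a whole thing is asked for, a point or a joint stands for the part that bears it (a point fixed in the world has none). Each returns a list of dicts, best first, with "conf" (0 to 1); they miss things now and then, are a little off and sometimes report something else, mostly with a low value. They report only what shows in the picture. A call takes as long as a camera call.
- bot.look_for(name, camera): "extent" ([left, top, right, bottom] in pixels, round what is visible of it).
- bot.cut_out(name, camera): "region" (400x640 bool, what is visible of it) and "extent" ([left, top, right, bottom] in pixels, round what is visible of it).
- bot.spot_point(name, camera): "point" ([column, row] in pixels: a listed point, or the origin of a listed thing).
The state is a dict: "clock": time; "joint_pos": joint angles; "joint_vel": joint speeds; "tau": joint torques, N m; "eef_pos": TCP position; "tool_rot": TCP orientation; "ft_force": force on the tool from outside, world axes, zero at the start; "ft_torque": the same for the moment, N m; "grip_width": finger opening in m.
Only numpy, scipy, OpenCV 4.12 (cv2) and the standard library are available. Lean on these libraries where they do the work, as an engineer would, in place of code of your own. Each camera call takes 0.05 s, during which the arm holds its last target.

## Task

Put the steel spice tin away in the spice organizer: lift the clear sliding cover over its catch bumps and slide it fully open, stand the tin upright on the green liner in the empty compartment, setting it down without dropping it, then slide the cover back and let it drop down fully shut behind the bumps. Leave the jar already in the organizer in its own compartment and do not knock the mug, bottle, tong or red-capped spice box about.

Things in the scene. Friction and masses are not known exactly. Their poses are not given: they have to be found in the camera images.
- organizer: White plastic spice organizer, fixed, 192 (x) x 230 (y) mm, walls 5 mm, rim 80 mm above the counter. Origin: centre of its underside, z up. Its -y half is an open-topped well under the cover; its +y half is a solid deck 78 mm high, over which the cover stands when open. Outside each x wall a grey ledge (out to x = +-110, top 60 mm high) carries the cover's lugs and a catch bump.
- well (a point): Centre of the well's floor, 8 mm above the counter, at (0, -56.5, 8) mm in the organizer's frame; same axes. The well is 182 mm in x and 107 mm in y inside, parted by a low rib (5 mm wide, 12 mm tall) at x = 0 into two compartments centred at x = -46 and x = +46 mm: one holds the yellow jar, the other the green liner.
- bump (a point): Top centre of the orange catch bump on the organizer's -x ledge (another on the +x ledge); 8 mm tall above the ledge, 10 mm long in the organizer's y, at (-103, -1, 68) mm in its frame.
- cover_slide (a joint): Travel of the cover along the organizer's +y, in m: 0 = shut over the well, 0.112 = fully open over the deck; about 1 N of friction. Two blue lugs under the cover's x edges strike the bumps when the cover is down: after 3 mm from shut, and at about 0.029 coming back from open. It must be lifted while it travels between 0.002 and 0.030; elsewhere it slides freely when down.
- cover_lift (a joint): Height of the cover above its rest, in m: 0 = down, at most 0.020. It passes the bumps when lifted more than 0.0085 (12 to 16 mm is comfortable); moves straight up without tilting, weighs 0.22 kg and drops back by its own weight when let go.
- cover_grip (a point): Middle of the cover's upright blue grip bar, moving with the cover; axes as the organizer's. The bar is 74 mm long in x, 16 mm thick in y (pinch it across y from above), 36 mm tall; this point is 14 mm below its top and 22 mm above the face of the clear plate (212 x 108 x 6 mm). With the cover shut and down it is at (0, -59, 108) mm in the organizer's frame.
- tin: Round steel spice tin standing loose on the counter, about 0.16 kg, 60 mm diameter, body 43 mm tall, with a black knob on its lid (22 mm diameter, from 43 to 63 mm above its base). Origin at the centre of its base, z up. With the lid the tin is 63 mm tall and fits under the shut cover with 8 mm to spare.
- tin_knob (a point): Centre of the tin's black knob, 54 mm above the tin's base: grip it here from above.
- liner: Flat green round liner, 68 mm diameter, 2 mm thick (soft, only for show: the tin stands on the compartment floor, 8 mm above the counter), fixed in the centre of the empty compartment. Origin at its centre, underside on the compartment floor.
- spice_jar: Yellow round plastic jar, 56 mm diameter, 55 mm tall, loose, standing in the other compartment. Origin at the centre of its base.
- mug: Bystander: blue ceramic mug, 82 mm diameter, 92 mm tall. Origin at the centre of its base.
- tong: Bystander: small bamboo tong, 155 mm long, 16 mm tall, lying. Origin at its middle, underside.
- oil_bottle: Bystander: green glass bottle, 66 mm diameter, 200 mm tall. Origin at the centre of its base.
- flip_jar: Bystander: square clear spice box with a red flip-top cap, 62 x 62 x 105 mm. Origin at the centre of its base.

How it is judged:
On the way, in this order (a step that is already met when the one before it is completed fails the run):
1. the cover is lifted clear of its catch bumps (value of joint cover_lift above 0.008 m and value of joint cover_slide below 0.025 m).
2. the cover is slid open off the well (value of joint cover_slide above 0.095 m), for 0.1 s.
3. the tin stands on the liner in the empty compartment, let go (horizontal distance between tin and liner below 0.025 m and z of tin in the frame of organizer below 0.013 m and angle between tin's own z axis and vertical below 0.1 rad and linear speed of tin below 0.03 m/s and contact force between tin and the fingers below 0.1 N), for 0.2 s.
At the end, for the whole second after the job is handed in: The cover is shut (travel under 4 mm) and down behind its bumps (lift under 2.5 mm); the tin stands upright and at rest on the compartment floor, its centre within 25 mm of the liner's; the jar stands upright in its own compartment (value of joint cover_slide below 0.004 m and value of joint cover_lift below 0.0025 m and horizontal distance between tin and liner below 0.025 m and z of each of tin, spice_jar in the frame of organizer below 0.013 m and angle between tin's own z axis and vertical below 0.1 rad and linear speed of tin below 0.03 m/s and angle between spice_jar's own z axis and vertical below 0.15 rad and distance of spice_jar from where it was at the start of the episode below 0.035 m); the robot touches nothing.
It fails at once if the tin is dropped or thrown (moves faster than 0.6 m/s while not held) (linear speed of tin above 0.6 m/s and contact force between tin and the fingers below 0.1 N).
It fails at once if the jar in the organizer is tipped over or taken out (angle between spice_jar's own z axis and vertical above 0.5 rad or distance of spice_jar from where it was at the start of the episode above 0.05 m).
It fails at once if the mug, bottle, tong or red-capped box is knocked about (moved more than 40 mm) (distance of any of mug, tong, oil_bottle, flip_jar from where it was at the start of the episode above 0.04 m).
It also fails if it takes over 64 s, if anything falls off the work surface, if the arm or the gripper's body presses on something with over 40 N, if the wrist force passes 120 N, or if a joint passes its speed limit or range.

## Working session

There is one attempt and no reset: what is moved stays moved. The work goes in short steps, Python scripts to look and compute and a shell command to move; the robot and the scene stay as the last step left them, time stands still between calls to the robot, and variables do not carry over. Pictures are saved under pics/ and viewed, and the job is handed in when it is done.

```bash
mkdir -p pics; cat > h.py <<'E'
import numpy as np,cv2
from workcell import bot
from scipy.spatial.transform import Rotation as R
def cam(n,save=None):
    c=bot.camera(n)
    if save: cv2.imwrite('pics/'+save,c['color'])
    return c
def ray(c,p):
    x=(p[0]-c['cx'])/c['fx'];y=(p[1]-c['cy'])/c['fy']
    T=np.array(c['extrinsics']);d=T[:3,:3].T@np.array([x,-y,-1.]);o=-T[:3,:3].T@T[:3,3]
    return o,d/np.linalg.norm(d)
def tri(l):
    A=0;b=0;rs=[ray(c,p) for c,p in l]
    for o,d in rs:
        P=np.eye(3)-np.outer(d,d);A=A+P;b=b+P@o
    X=np.linalg.solve(A,b)
    return X,[round(1000*np.linalg.norm((np.eye(3)-np.outer(d,d))@(X-o)),1) for o,d in rs]
def onz(c,p,z):
    o,d=ray(c,p);return o+d*(z-o[2])/d[2]
def proj(c,X):
    T=np.array(c['extrinsics']);q=T[:3,:3]@np.array(X)+T[:3,3]
    return np.array([c['cx']-c['fx']*q[0]/q[2],c['cy']+c['fy']*q[1]/q[2]])
E
cat > s1.py <<'E'
from h import *
np.set_printoptions(precision=4,suppress=True)
o=bot.get_obs()
for k in ['clock','eef_pos','tool_rot','grip_width','ft_force']:print(k,o[k])
print(R.from_quat(o['tool_rot']).as_matrix())
C={n:cam(n,'a_%s.png'%n) for n in ['side','top','wrist']}
for n in C: print(n,{k:v for k,v in C[n].items() if k not in('color','extrinsics')}, ray(C[n],(320,200)))
for t in ['organizer','well','bump','cover_grip','tin','tin_knob','liner','spice_jar','mug','tong','oil_bottle','flip_jar']:
    pts=[]
    for n in C:
        r=bot.spot_point(t,n)
        print(t,n,[(np.round(x['point'],1),round(x['conf'],2)) for x in r[:3]])
        if r and r[0]['conf']>.4 and n!='wrist': pts.append((C[n],r[0]['point']))
    if len(pts)>1: print('   ',*tri(pts))
E
python3 s1.py
```

```text
clock 0.0
eef_pos [ 0.2216 -0.4475  0.2304]
tool_rot [-0.6004  0.3735 -0.3723  0.6012]
grip_width 0.0857842701925913
ft_force [0.253  0.4438 0.1839]
[[ 0.4438 -0.0009  0.8961]
 [-0.8961  0.0018  0.4438]
 [-0.0021 -1.     -0.    ]]
side {'fx': 391.5037258765566, 'fy': 391.5037258765566, 'cx': 314.75182451333654, 'cy': 202.69798173057646} (array([0.3321, 0.9229, 0.9571]), array([ 0.157 , -0.728 , -0.6673]))
top {'fx': 513.6362861730414, 'fy': 513.6362861730414, 'cx': 319.8500741175355, 'cy': 191.68051615099426} (array([0.2451, 0.0109, 1.7337]), array([ 0.165 , -0.0143, -0.9862]))
wrist {'fx': 288.82646462431256, 'fy': 288.82646462431256, 'cx': 316.443755600401, 'cy': 199.08730744413845} (array([ 0.2959, -0.4115,  0.373 ]), array([-0.2873, -0.1545, -0.9453]))
organizer side [(array([322.6, 258. ]), 0.64)]
organizer top [(array([273. , 209.7]), 0.91)]
organizer wrist []
    [0.4961 0.1461 0.0047] [np.float64(8.6), np.float64(8.6)]
well side [(array([317.1, 244.1]), 0.71)]
well top [(array([176.6, 220.1]), 0.62), (array([321.5, 154.2]), 0.58)]
well wrist []
    [0.4427 0.3843 0.3369] [np.
[... 1039 characters left out ...]
7.4)]
tong side [(array([330.9, 149.3]), 0.75), (array([313.1, 217.6]), 0.17)]
tong top [(array([445.2, 178.4]), 0.8)]
tong wrist []
    [ 0.5921 -0.4486  0.0017] [np.float64(7.7), np.float64(7.7)]
oil_bottle side [(array([298.9, 357.6]), 0.61)]
oil_bottle top [(array([176.3, 221.1]), 0.89), (array([319.9, 149.8]), 0.64)]
oil_bottle wrist []
    [0.475  0.4742 0.0001] [np.float64(0.4), np.float64(0.4)]
flip_jar side [(array([384.8, 145.5]), 0.57), (array([351.2, 241.9]), 0.3)]
flip_jar top [(array([469.9, 240.9]), 0.94), (array([319.1, 151.7]), 0.71), (array([174.5, 219.3]), 0.19)]
flip_jar wrist [(array([424.4,  71.5]), 0.88)]
    [ 0.3722 -0.5123  0.0153] [np.float64(9.2), np.float64(9.2)]
```

View pics/a_side.png

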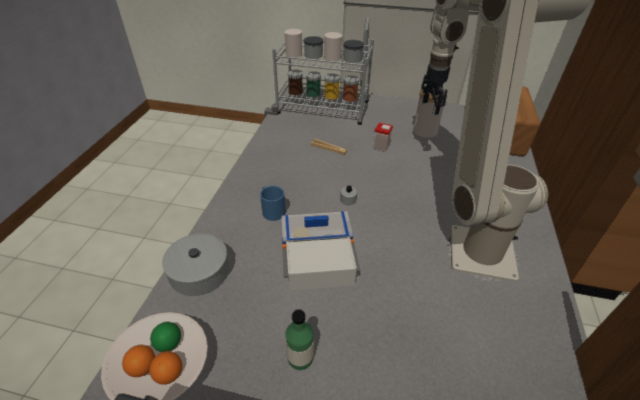

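View pics/a_top.png

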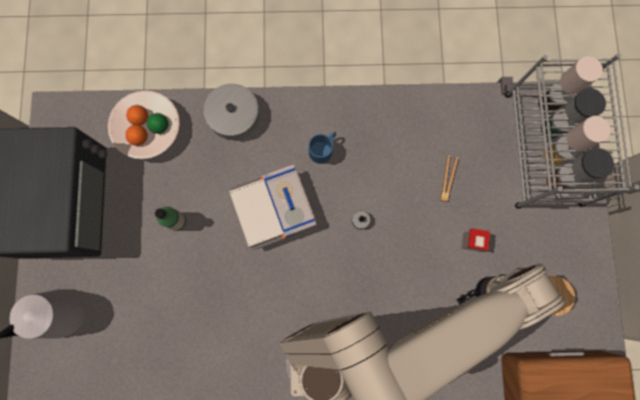

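```bash
cat > s2.py <<'E'
from h import *
a=cv2.imread('pics/a_top.png')[150:260,215:390];cv2.imwrite('pics/a_top_c.png',cv2.resize(a,None,fx=4.5,fy=4.5,interpolation=cv2.INTER_CUBIC))
a=cv2.imread('pics/a_side.png')[170:300,230:400];cv2.imwrite('pics/a_side_c.png',cv2.resize(a,None,fx=4.5,fy=4.5,interpolation=cv2.INTER_CUBIC))
E
python3 s2.py
```

```text
(no output)
```

View pics/a_top_c.png

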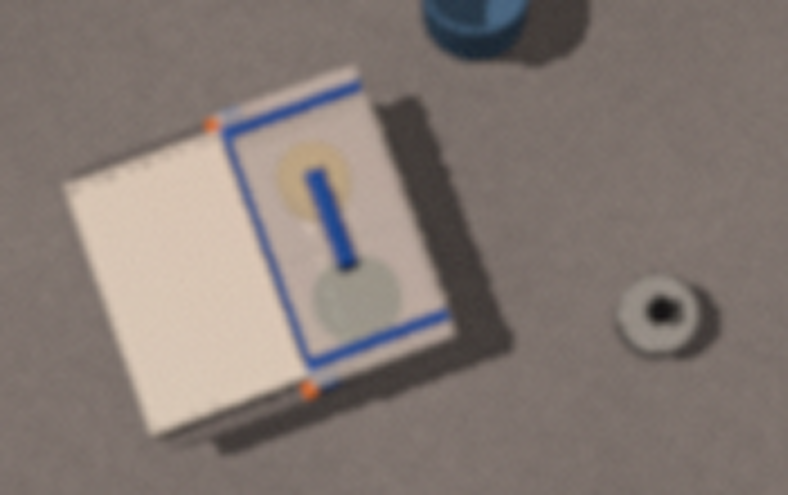

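View pics/a_side_c.png

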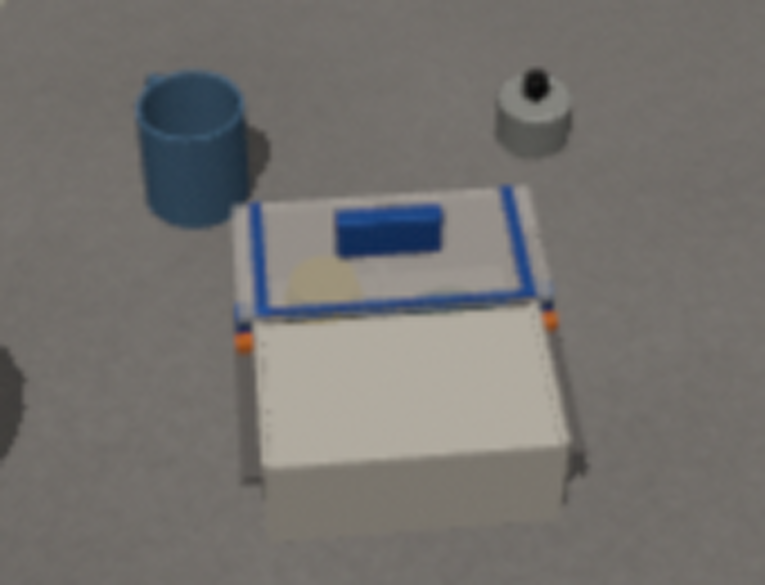

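The top view shows the organizer yawed by about 20°. The grip bar is near (290,197), the bumps at (284,236) and (262,178), the jar in the far compartment, the liner in the near one, and the tin at (361,220). In the side view the grip is at (316,221), the tin knob at (349,188) and the mug at (273,203).

```bash
cat > s3.py <<'E'
from h import *
np.set_printoptions(precision=4,suppress=True)
T=cam('top');S=cam('side')
tp=lambda x,y:(215+(x+.5)/4.5-.5,150+(y+.5)/4.5-.5)
sp=lambda x,y:(230+(x+.5)/4.5-.5,170+(y+.5)/4.5-.5)
def yaw(a,b): d=(b-a);return np.degrees(np.arctan2(d[1],d[0])),1000*np.linalg.norm(d)
nb,fb=tri([(T,tp(310,388)),(S,sp(550,319))]),tri([(T,tp(211,124)),(S,sp(244,342))])
print('bumps',nb,fb,yaw(nb[0][:2],fb[0][:2]),(nb[0]+fb[0])/2)
b0,b1=onz(T,tp(310,388),.066),onz(T,tp(211,124),.066);print(b0,b1,yaw(b0,b1))
d0,d1=onz(T,tp(152,435),.08),onz(T,tp(67,183),.08);print('deck',d0,d1,yaw(d0,d1))
g=tri([(T,tp(348,267)),(S,sp(442,206))]);g2=tri([(T,tp(316,170)),(S,sp(336,211))]);print('grip ends top',g,g2,yaw(g[0][:2],g2[0][:2]),(g[0]+g2[0])/2)
k=tri([(T,tp(659,310)),(S,sp(536,83))]);print('knob',k)
E
python3 s3.py
```

```text
bumps (array([0.4073, 0.1083, 0.0661]), [np.float64(1.7), np.float64(1.7)]) (array([0.6034, 0.1783, 0.0667]), [np.float64(1.9), np.float64(1.9)]) (np.float64(19.643701327199757), np.float64(208.2336835009549)) [0.5053 0.1433 0.0664]
[0.409  0.1083 0.066 ] [0.6055 0.1786 0.066 ] (np.float64(19.686851622516386), np.float64(208.702663921479))
deck [0.3769 0.2204 0.08  ] [0.5612 0.2819 0.08  ] (np.float64(18.46639717030264), np.float64(194.23040514684863))
grip ends top (array([0.4885, 0.0771, 0.1241]), [np.float64(0.6), np.float64(0.6)]) (array([0.5579, 0.0986, 0.1238]), [np.float64(0.1), np.float64(0.1)]) (np.float64(17.232551631559886), np.float64(72.66888405276397)) [0.5232 0.0878 0.124 ]
knob (array([ 0.4597, -0.147 ,  0.0562]), [np.float64(1.0), np.float64(1.0)])
```

```bash
python3 -m inch '0 7 0 0 0 0 0; 0 0 0 -37 0 42 0; 0 0 0 -37 0 42 0; 0 0 0 -37 0 42 0; 0 0 0 -37 0 42 0; 0 0 0 -37 0 42 0; 0 0 0 -37 0 42 0'
cat > s4.py <<'E'
from h import *
import sys
np.set_printoptions(precision=4,suppress=True)
o=bot.get_obs();print(o['clock'],o['eef_pos'],o['joint_pos'],o['grip_width'],o['ft_force'])
c=cam('wrist',sys.argv[1]+'.png');np.save(sys.argv[1]+'.npy',dict(c),allow_pickle=True)
for t in sys.argv[2:]:
    r=bot.spot_point(t,'wrist');print(t,[(np.round(x['point'],1),round(x['conf'],2)) for x in r[:3]])
E
python3 s4.py w1 tin tin_knob cover_grip liner bump
```

```text
clock: 2.92
eef_pos: [0.3869, -0.1536, 0.2316]
tool_rot: [-0.577, 0.409, -0.409, 0.577]
ft_force: [0.7, -0.0, 0.0]
grip_width: 0.0855
2.925 [ 0.3869 -0.1536  0.2316] [-0.3778  0.0737 -0.1949  1.3011 -0.0001  2.4264] 0.08547219548401491 [ 0.7128 -0.0266  0.0307]
tin [(array([330.8, 109.2]), 0.82)]
tin_knob [(array([331.5, 111.6]), 0.82)]
cover_grip []
liner []
bump [(array([331.3, 110. ]), 0.68), (array([70.3, 77.7]), 0.62)]
```

View pics/w1.png

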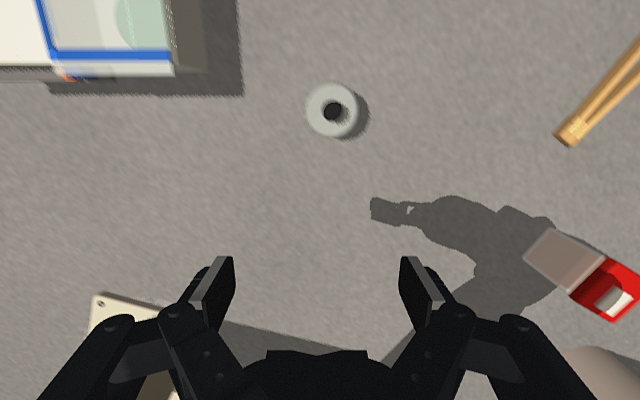

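The tin knob is at (333,111) in the wrist view. The cover's corner is at top left, with its edges nearly parallel to the image axes, so the tool yaw is about right.

```bash
python3 -m inch '0 0 0 -46 0 31 0; 0 0 0 -46 0 31 0; 0 0 0 -46 0 31 0; 0 0 0 -46 0 31 0; 0 0 0 0 0 0 0'
python3 s4.py w2 organizer well cover_grip liner spice_jar bump
```

```text
clock: 3.85
eef_pos: [0.4429, 0.0609, 0.2311]
tool_rot: [-0.577, 0.408, -0.408, 0.578]
ft_force: [-0.7, -0.8, 0.2]
grip_width: 0.0854
3.85 [0.4429 0.0609 0.2311] [ 0.1365  0.1359 -0.1255  1.3091  0.0003  2.9376] 0.08536636772131793 [-0.7132 -0.8228  0.175 ]
organizer [(array([271.2,  94.5]), 0.95), (array([482.9, 216. ]), 0.41), (array([265.1, 193.3]), 0.17)]
well []
cover_grip [(array([319.6,  95.8]), 0.93)]
liner []
spice_jar []
bump [(array([264.2, 194.9]), 0.8)]
```

View pics/w2.png

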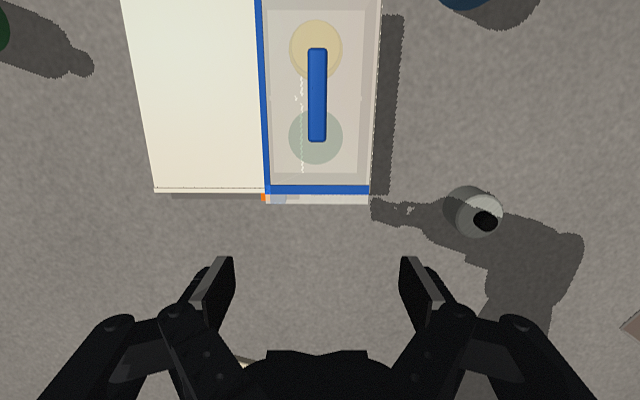

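The wrist view shows the grip bar at x 308–327 and y 48–141, the near orange bump at (264,197), the tin knob at (485,221), the liner at (316,136) and the jar at (316,48).

```bash
cat > s5.py <<'E'
from h import *
np.set_printoptions(precision=4,suppress=True)
w1=np.load('w1.npy',allow_pickle=True).item();w2=np.load('w2.npy',allow_pickle=True).item()
def yaw(a,b): d=(b-a);return np.degrees(np.arctan2(d[1],d[0])),1000*np.linalg.norm(d[:2])
img=w2['color'].astype(int);b,g,r=img[...,0],img[...,1],img[...,2]
m=((b>g+50)&(b>r+60)).astype(np.uint8);n,l,s,c=cv2.connectedComponentsWithStats(m)
for i in range(1,n):
    if s[i][4]>200:
        print(s[i],c[i])
        if s[i][2]<40:
            ys,xs=np.nonzero(l==i);print(cv2.minAreaRect(np.stack([xs,ys],1).astype(np.float32)))
T=cam('top');S=cam('side')
e0,e1=(317,49),(317,140.5)
a,b_=onz(w2,e1,.122),onz(w2,e0,.122);print('bar ends',a,b_,yaw(a,b_),(a+b_)/2)
a,b_=onz(w2,(264.5,189),.08),onz(w2,(155,189),.08);print('deck front edge',a,b_,yaw(a,b_))
a,b_=onz(w2,(266,186),.086),onz(w2,(260,4),.086);print('blue line',a,b_,yaw(a,b_))
print('knob',onz(w1,(333,111),.06),onz(w2,(485,221),.063),tri([(w1,(333,111)),(w2,(485,221)),(T,(361.3,219))]))
print('liner',onz(w2,(316,136),.01))
print('bar tri',tri([(w2,(317.5,94.5)),(T,(215+332/4.5,150+218/4.5)),(S,(230+389/4.5,170+208/4.5))]))
E
python3 s5.py
```

```text
[ 254    0  115  195 2054] [285.446  133.2449]
[ 308   48   19   94 1689] [316.5832  94.0178]
((317.0, 94.5), (93.0, 18.0), 90.0)
bar ends [0.4905 0.0767 0.122 ] [0.5571 0.1004 0.122 ] (np.float64(19.569414884907303), np.float64(70.70335218804198)) [0.5238 0.0886 0.122 ]
deck front edge [0.4189 0.1103 0.08  ] [0.38   0.2199 0.08  ] (np.float64(109.53560726433642), np.float64(116.24242280924553))
blue line [0.4246 0.1093 0.086 ] [0.5786 0.1597 0.086 ] (np.float64(18.120307286398717), np.float64(162.00037920746252))
knob [ 0.4612 -0.1465  0.06  ] [ 0.4615 -0.1417  0.063 ] (array([ 0.4601, -0.1474,  0.055 ]), [np.float64(1.2), np.float64(0.2), np.float64(1.0)])
liner [0.4817 0.0747 0.01  ]
bar tri (array([0.5235, 0.0875, 0.1221]), [np.float64(2.6), np.float64(1.5), np.float64(1.1)])
```

Everything agrees: the grip is at (0.524, 0.0885), its top at z 0.122, yaw 19.5°. With the present orientation joint 6 would reach its limit as the cover opens, so I'll use the half-turn grasp.

```bash
python3 -m inch '0 -10.5 0 0 0 0 0; 0 -10.5 0 0 0 0 0; 0 -10.5 0 0 0 0 0; 0 -10.5 0 0 0 0 0; 0 -10.5 0 0 0 0 0; 0 -10.5 0 0 0 0 0; 0 -10.5 0 0 0 0 0; 0 -10.5 0 0 0 0 0; 0 -10.5 0 0 0 0 0; 0 -10.5 0 0 0 0 0; 0 -10.5 0 0 0 0 0; 0 -10.5 0 0 0 0 0'
python3 -m inch '0 -9 0 0 0 0 0; 0 -9 0 0 0 0 0; 0 -9 0 0 0 0 0; 0 -9 0 0 0 0 0; 0 -9 0 0 0 0 0; 0 -9 0 0 0 0 0; 0 0 0 0 0 -43 0; 0 0 0 0 0 -43 0; 0 0 0 0 30 0 0; 0 0 0 0 0 0 0'
cat > err.py <<'E'
from h import *
import sys
np.set_printoptions(precision=4,suppress=True)
t=np.array([float(v) for v in sys.argv[1:4]])
o=bot.get_obs();M=R.from_quat(o['tool_rot']).as_matrix()
print(o['clock'],o['eef_pos'],'toolx ang',np.degrees(np.arctan2(M[1,0],M[0,0])),'tilt',np.degrees(np.arccos(-M[2,1])),o['joint_pos'],o['grip_width'],o['ft_force'])
print('shift mm tool',1000*M.T@(t-o['eef_pos']))
E
python3 err.py 0.524 0.0885 0.093; python3 s4.py w3 cover_grip
```

```text
clock: 5.8
eef_pos: [0.4422, 0.0591, 0.2314]
tool_rot: [0.625, 0.33, -0.33, -0.625]
ft_force: [0.8, 0.0, -0.3]
grip_width: 0.0852
clock: 7.05
eef_pos: [0.5216, 0.0874, 0.1988]
tool_rot: [-0.408, -0.575, 0.578, 0.411]
ft_force: [0.0, 0.3, -0.2]
grip_width: 0.0852
7.05 [0.5216 0.0874 0.1988] toolx ang 109.30931398949491 tilt 0.34986318937810335 [ 0.166   0.3182  0.0249  1.2836 -0.     -0.171 ] 0.08520501716345774 [ 0.025   0.2844 -0.1665]
shift mm tool [  0.1407 105.8282  -3.2716]
7.05 [0.5216 0.0874 0.1988] [ 0.166   0.3182  0.0249  1.2836 -0.     -0.171 ] 0.08520501716345774 [ 0.025   0.2844 -0.1665]
cover_grip [(array([321. , 206.9]), 0.88)]
```

View pics/w3.png

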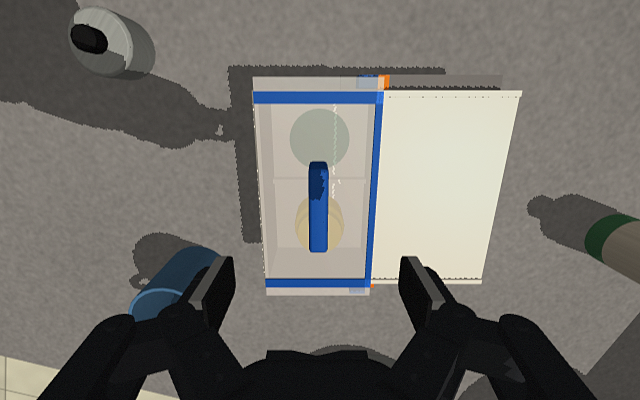

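The bar is centred between the fingers: (318,207) in the picture, with the finger midline near 317. Descending.

```bash
python3 -m inch '0 0 0 0 35 -3 0; 0 0 0 0 35 0 0; 0 0 0 0 25 0 0; 0 0 0 0 10 0 0; 0 0 0 0 0 0 0'; python3 err.py 0.524 0.0885 0.093
```

```text
clock: 7.78
eef_pos: [0.5263, 0.0889, 0.097]
tool_rot: [0.409, 0.577, -0.577, -0.409]
ft_force: [0.4, 0.1, -0.3]
grip_width: 0.0855
7.775 [0.5263 0.0889 0.097 ] toolx ang 109.3292065636489 tilt 0.037023874771381256 [ 0.1674  0.4016 -0.1338  1.0348  0.0001 -0.17  ] 0.08549594055393787 [ 0.4059  0.0885 -0.2652]
shift mm tool [0.3572 4.0459 2.359 ]
```

```bash
python3 -m inch '0 0 0 0 3 0 0.6; 0 0 0 0 0 0 1; 0 0 0 0 0 0 1; 0 0 0 0 0 0 1; 0 0 0 0 0 0 1; 0 0 0 0 0 0 1; 0 0 0 0 0 0 1'; python3 err.py 0.524 0.0885 0.108
```

```text
clock: 8.65
eef_pos: [0.5263, 0.0894, 0.0937]
tool_rot: [0.409, 0.577, -0.577, -0.409]
ft_force: [-0.3, 1.8, 4.5]
grip_width: 0.0154
8.65 [0.5263 0.0894 0.0937] toolx ang 109.35714414365017 tilt 0.05057349554668778 [ 0.1679  0.405  -0.1382  1.0269  0.0006 -0.17  ] 0.015372094315771238 [-0.2991  1.8305  4.5155]
shift mm tool [ -0.0352 -14.2619   2.4694]
```

```bash
python3 -m inch '0 0 0 0 -7 0 1; 0 0 0 0 -7 0 1; 0 0 0 0 0 0 1; 0 0 0 0 0 0 1'; python3 err.py 0.524 0.0885 0.108; python3 s4.py w4; python3 - <<'E'
from h import *
cam('side','b_side.png')
a=cv2.imread('pics/b_side.png')[170:300,230:400];cv2.imwrite('pics/b_side_c.png',cv2.resize(a,None,fx=4.5,fy=4.5,interpolation=cv2.INTER_CUBIC))
E
```

```text
clock: 9.15
eef_pos: [0.5262, 0.0893, 0.1072]
tool_rot: [0.409, 0.577, -0.577, -0.409]
ft_force: [0.8, 4.1, -1.6]
grip_width: 0.0153
9.15 [0.5262 0.0893 0.1072] toolx ang 109.35282533296105 tilt 0.03602897157464184 [ 0.1678  0.3918 -0.1194  1.0594  0.0006 -0.1699] 0.015279701915310412 [ 0.8184  4.1191 -1.552 ]
shift mm tool [-0.0628 -0.789   2.3408]
9.15 [0.5262 0.0893 0.1072] [ 0.1678  0.3918 -0.1194  1.0594  0.0006 -0.1699] 0.015279701915310412 [ 0.8184  4.1191 -1.552 ]
```

View pics/b_side_c.png

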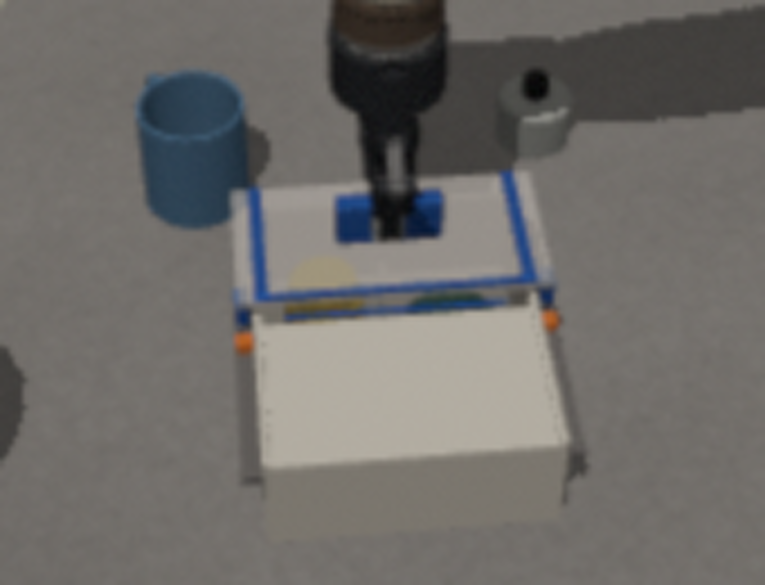

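The cover is up: there is a visible gap under its edge and the lugs stand above the orange bumps. Sliding open.

```bash
python3 -m inch '0 0 0 8 0 0 1; 0 0 0 16 0 0 1; 0 0 0 16 0 0 1; 0 0 0 16 0 0 1; 0 0 0 16 0 0 1; 0 0 0 16 0 0 1; 0 0 0 14 0 0 1; 0 0 0 8 0 0 1; 0 0 0 1 0 0 1; 0 0 0 0 0 0 1'; python3 err.py 0.4865 0.1949 0.094
```

```text
clock: 10.5
eef_pos: [0.4895, 0.1941, 0.1074]
tool_rot: [0.409, 0.577, -0.577, -0.409]
ft_force: [3.3, 2.8, -1.6]
grip_width: 0.015
10.5 [0.4895 0.1941 0.1074] toolx ang 109.35489585045109 tilt 0.04961354939102081 [ 0.3771  0.3786 -0.1392  1.0526  0.0008  0.0393] 0.014958936483272473 [ 3.2917  2.7515 -1.5909]
shift mm tool [ 1.727  13.4032  2.55  ]
```

```bash
python3 -m inch '0 0 0 0 7 0 1; 0 0 0 0 6 0 1; 0 0 0 0 0 0 1; 0 0 0 0 0 0 0.5; 0 0 0 0 0 0 0; 0 0 0 0 0 0 0; 0 0 0 0 0 0 0; 0 0 0 0 -30 0 0; 0 0 0 0 -50 0 0; 0 0 0 0 -50 0 0'; python3 err.py 0.4600 -0.147 0.24;  python3 s4.py w5 cover_grip liner tin_knob well; python3 - <<'E'
from h import *
cam('side','c_side.png')
a=cv2.imread('pics/c_side.png')[170:300,230:400];cv2.imwrite('pics/c_side_c.png',cv2.resize(a,None,fx=4.5,fy=4.5,interpolation=cv2.INTER_CUBIC))
E
```

```text
clock: 11.75
eef_pos: [0.4889, 0.1936, 0.2254]
tool_rot: [-0.409, -0.577, 0.577, 0.409]
ft_force: [1.0, 1.3, 0.6]
grip_width: 0.0851
11.75 [0.4889 0.1936 0.2254] toolx ang 109.34722294936427 tilt 0.05961887775918468 [ 0.377   0.2953  0.063   1.3396 -0.      0.0394] 0.08506791909623246 [0.9931 1.3495 0.5736]
shift mm tool [-311.7783  -14.3871  140.1365]
11.75 [0.4889 0.1936 0.2254] [ 0.377   0.2953  0.063   1.3396 -0.      0.0394] 0.08506791909623246 [0.9931 1.3495 0.5736]
cover_grip [(array([320.3, 191.2]), 0.58), (array([228.1, 133.4]), 0.55)]
liner [(array([229.8, 131.1]), 0.93)]
tin_knob []
well [(array([231.4, 168.4]), 0.66)]
```

View pics/w5.png

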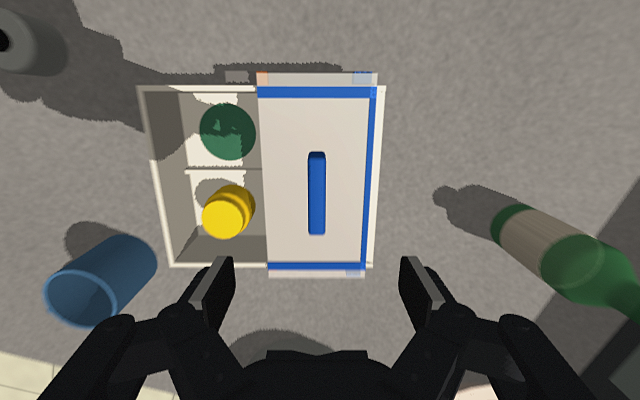

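View pics/c_side_c.png

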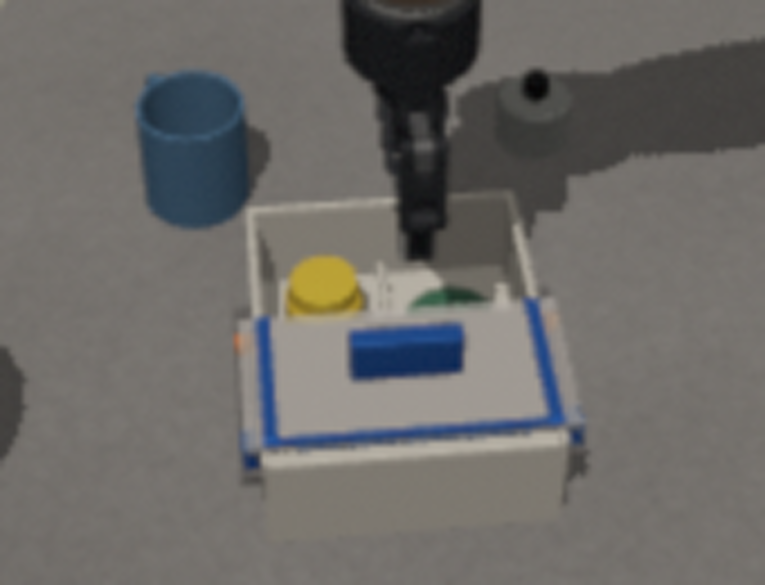

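The cover is fully open over the deck, with its bar at (317,193). The liner at (229,131) is clear, the jar at (229,210) is standing, and the mug and bottle are untouched. Now to the tin.

```bash
python3 -m inch '0 0 0 -39 0 17 0; 0 0 0 -39 0 17 0; 0 0 0 -39 0 17 0; 0 0 0 -39 0 17 0; 0 0 0 -39 0 17 0; 0 0 0 -39 0 17 0; 0 0 0 -39 0 17 0; 0 0 0 -39 0 20 0; 0 0 0 0 0 0 0'; python3 err.py 0.46 -0.147 0.046;  python3 s4.py w6 tin tin_knob; python3 - <<'E'
from h import *
w5=np.load('w5.npy',allow_pickle=True).item()
print('liner',onz(w5,(229,131),.010),'jar',onz(w5,(228,212),.063), 'bar',onz(w5,(316.5,153),.122),onz(w5,(316.5,234.5),.122))
E
```

```text
clock: 13.18
eef_pos: [0.46, -0.1488, 0.2224]
tool_rot: [-0.409, -0.575, 0.576, 0.412]
ft_force: [0.7, 0.4, -0.1]
grip_width: 0.0855
13.175 [ 0.46   -0.1488  0.2224] toolx ang 109.06396449590619 tilt 0.21595737626152786 [-0.3125  0.2152 -0.0513  1.3081 -0.0004 -0.6453] 0.08552604274238089 [ 0.6614  0.3674 -0.1325]
shift mm tool [  1.3422 176.3876  -1.1008]
13.175 [ 0.46   -0.1488  0.2224] [-0.3125  0.2152 -0.0513  1.3081 -0.0004 -0.6453] 0.08552604274238089 [ 0.6614  0.3674 -0.1325]
tin [(array([319.4, 168.6]), 0.71), (array([553.3, 211.6]), 0.41), (array([343.7, 335.2]), 0.4)]
tin_knob [(array([317.9, 179.2]), 0.59)]
liner [0.47814307 0.07687269 0.01      ] jar [0.55601862 0.11035459 0.063     ] bar [0.44980907 0.1793685  0.122     ] [0.52223751 0.2048412  0.122     ]
```

View pics/w6.png

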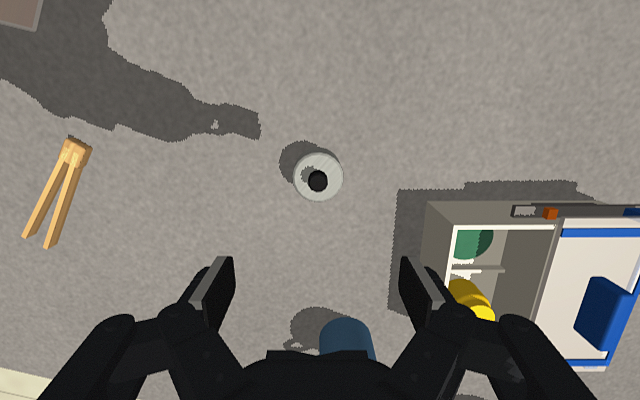

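```bash
python3 - <<'E'
from h import *
w1=np.load('w1.npy',allow_pickle=True).item();w6=np.load('w6.npy',allow_pickle=True).item()
print(onz(w6,(317.5,181),.063),tri([(w1,(333,111)),(w6,(317.5,181))]))
E
python3 -m inch '0 0 0 0 45 0 0; 0 0 0 0 45 0 0; 0 0 0 0 40 0 0; 0 0 0 0 25 0 0; 0 0 0 0 0 0 0'; python3 err.py 0.4605 -0.147 0.047;  python3 s4.py w7
```

```text
[ 0.45797653 -0.14847996  0.063     ] (array([ 0.46115044, -0.14719374,  0.05034206]), [np.float64(0.1), np.float64(0.1)])
clock: 13.95
eef_pos: [0.4595, -0.1446, 0.0671]
tool_rot: [-0.406, -0.577, 0.578, 0.41]
ft_force: [-0.1, 0.5, 0.2]
grip_width: 0.0856
13.95 [ 0.4595 -0.1446  0.0671] toolx ang 109.4754447500787 tilt 0.3420789926235047 [-0.3051  0.3495 -0.3057  0.9216  0.0002 -0.645 ] 0.08557586588480526 [-0.0845  0.5028  0.1569]
shift mm tool [-2.6228 20.1264 -0.2297]
13.95 [ 0.4595 -0.1446  0.0671] [-0.3051  0.3495 -0.3057  0.9216  0.0002 -0.645 ] 0.08557586588480526 [-0.0845  0.5028  0.1569]
```

View pics/w7.png

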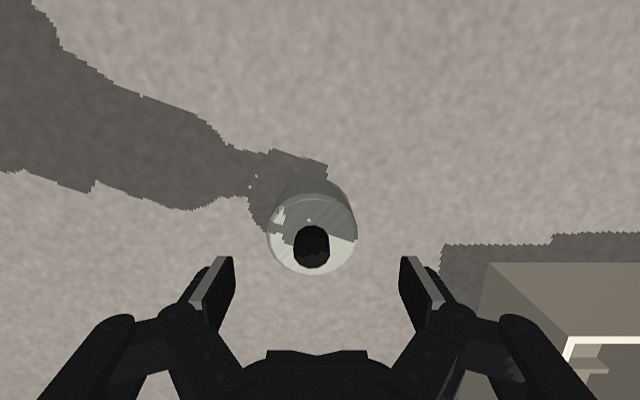

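The knob is at (311,247), about 2.5 mm left of the finger midline at 317, so I'll correct that, descend and close.

```bash
python3 -m inch '0 0 0 -2.5 10 0 0; 0 0 0 0 10 0 0; 0 0 0 0 0 0 0.5; 0 0 0 0 0 0 0.5'; python3 err.py 0.4605 -0.147 0.047; python3 s4.py w8
```

```text
clock: 14.5
eef_pos: [0.4625, -0.1491, 0.0495]
tool_rot: [0.409, 0.577, -0.577, -0.409]
ft_force: [0.3, 0.3, 0.1]
grip_width: 0.0513
14.5 [ 0.4625 -0.1491  0.0495] toolx ang 109.33391269892914 tilt 0.01415414444090049 [-0.3119  0.3752 -0.3225  0.8729  0.0001 -0.6494] 0.0513412650990932 [0.2781 0.2621 0.1386]
shift mm tool [2.6573 2.4806 1.1911]
14.5 [ 0.4625 -0.1491  0.0495] [-0.3119  0.3752 -0.3225  0.8729  0.0001 -0.6494] 0.0513412650990932 [0.2781 0.2621 0.1386]
```

View pics/w8.png

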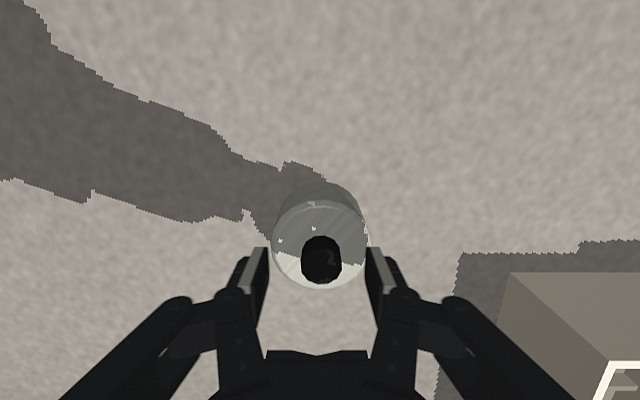

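```bash
python3 - <<'E'
from h import *
w=np.load('w8.npy',allow_pickle=True).item();e=bot.get_obs()['eef_pos']
print(proj(w,[e[0],e[1],.063]),onz(w,(321,260),.063),e)
E
```

```text
[317.19025454 272.57878709] [ 0.45495812 -0.14981002  0.063     ] [ 0.46260369 -0.14917311  0.0495926 ]
```

```bash
python3 -m inch '0 0 0 2 2 1.5 0.6; 0 0 0 0 0 0 1; 0 0 0 0 0 0 1; 0 0 0 0 0 0 1; 0 0 0 0 0 0 1; 0 0 0 0 0 0 1'; python3 err.py 0.4605 -0.147 0.047; python3 s4.py w9
```

```text
clock: 15.3
eef_pos: [0.4602, -0.1476, 0.0475]
tool_rot: [-0.409, -0.577, 0.577, 0.409]
ft_force: [-3.0, 0.4, 6.2]
grip_width: 0.0194
15.3 [ 0.4602 -0.1476  0.0475] toolx ang 109.34389091304314 tilt 0.013412749666604044 [-0.3103  0.3737 -0.3314  0.866  -0.     -0.648 ] 0.01941386772958885 [-3.0009  0.4078  6.1777]
shift mm tool [ 0.4364  0.4854 -0.5088]
15.3 [ 0.4602 -0.1476  0.0475] [-0.3103  0.3737 -0.3314  0.866  -0.     -0.648 ] 0.01941386772958885 [-3.0009  0.4078  6.1777]
```

View pics/w9.png

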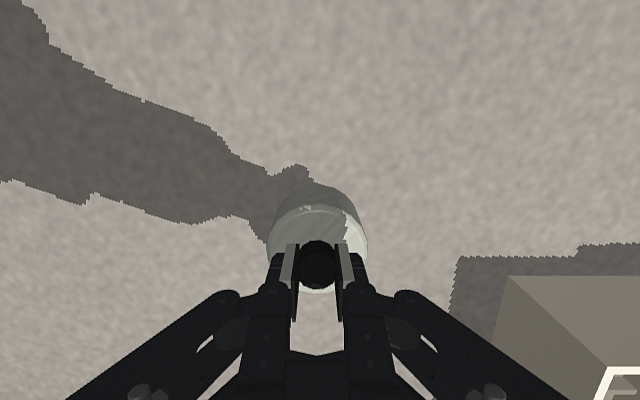

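The fingers are around the knob. A test lift comes next.

```bash
python3 -m inch '0 0 0 0 -5 0 1; 0 0 0 0 -20 0 1; 0 0 0 0 -25 0 1; 0 0 0 0 0 0 1'; python3 err.py 0.4605 -0.147 0.047; python3 s4.py w10;python3 - <<'E'
from h import *
cam('side','d_side.png')
a=cv2.imread('pics/d_side.png')[140:270,260:430];cv2.imwrite('pics/d_side_c.png',cv2.resize(a,None,fx=4.5,fy=4.5,interpolation=cv2.INTER_CUBIC))
E
```

```text
clock: 15.85
eef_pos: [0.4621, -0.1482, 0.0987]
tool_rot: [0.41, 0.577, -0.576, -0.407]
ft_force: [0.3, -1.2, -2.7]
grip_width: 0.0194
15.85 [ 0.4621 -0.1482  0.0987] toolx ang 109.34318157566992 tilt 0.25620659783993543 [-0.3103  0.3112 -0.2655  0.9896  0.0001 -0.6479] 0.01942651639499775 [ 0.3278 -1.1783 -2.6946]
shift mm tool [ 1.7947 51.6958  1.3397]
15.85 [ 0.4621 -0.1482  0.0987] [-0.3103  0.3112 -0.2655  0.9896  0.0001 -0.6479] 0.01942651639499775 [ 0.3278 -1.1783 -2.6946]
```

View pics/w10.png

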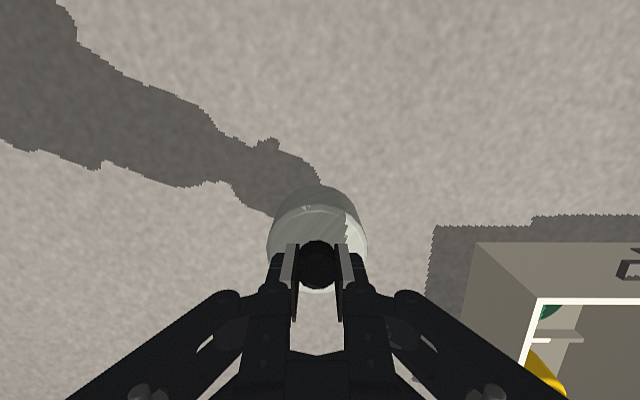

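View pics/d_side_c.png

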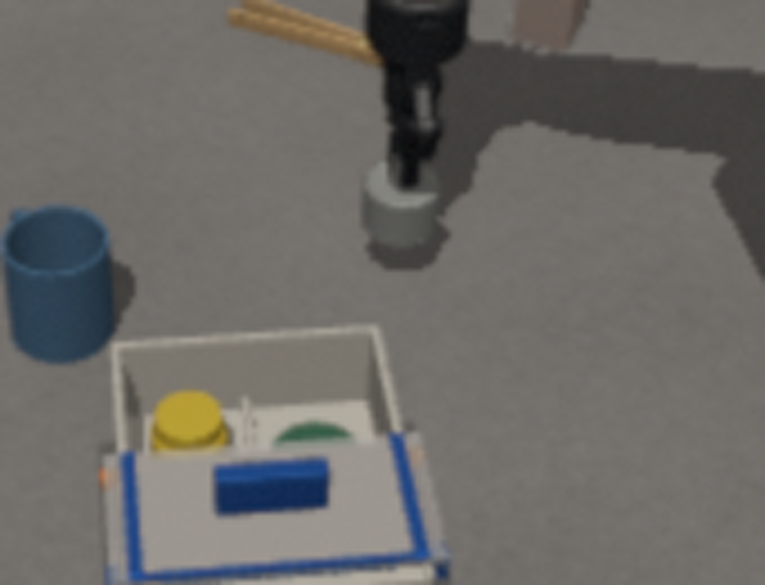

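The tin is held and hangs straight, clear of the counter. Carrying it over the compartment.

```bash
python3 -m inch '0 0 0 0 -40 0 1; 0 0 0 0 -30 0 1; 0 0 0 20 0 -8 1; 0 0 0 35 0 -15 1; 0 0 0 35 0 -15 1; 0 0 0 35 0 -15 1; 0 0 0 35 0 -15 1; 0 0 0 30 0 -14 1; 0 0 0 16 0 -8 1; 0 0 0 0 0 0 1; 0 0 0 0 0 0 1'; python3 err.py 0.479 0.076 0.057; python3 s4.py w11 liner;python3 - <<'E'
from h import *
cam('side','e_side.png');t=cam('top','e_top.png')
a=cv2.imread('pics/e_side.png')[140:270,260:430];cv2.imwrite('pics/e_side_c.png',cv2.resize(a,None,fx=4.5,fy=4.5,interpolation=cv2.INTER_CUBIC))
E
```

```text
clock: 17.32
eef_pos: [0.4766, 0.0758, 0.1667]
tool_rot: [-0.409, -0.576, 0.577, 0.409]
ft_force: [-0.1, -0.3, -3.0]
grip_width: 0.0193
17.325 [0.4766 0.0758 0.1667] toolx ang 109.30258758721675 tilt 0.08250627000653954 [ 0.158   0.2467 -0.1598  1.1656 -0.0006 -0.1789] 0.01927290681117111 [-0.1287 -0.3464 -3.039 ]
shift mm tool [ -0.5064 109.7403  -2.4642]
17.325 [0.4766 0.0758 0.1667] [ 0.158   0.2467 -0.1598  1.1656 -0.0006 -0.1789] 0.01927290681117111 [-0.1287 -0.3464 -3.039 ]
liner [(array([314. , 184.8]), 0.74)]
```

View pics/w11.png

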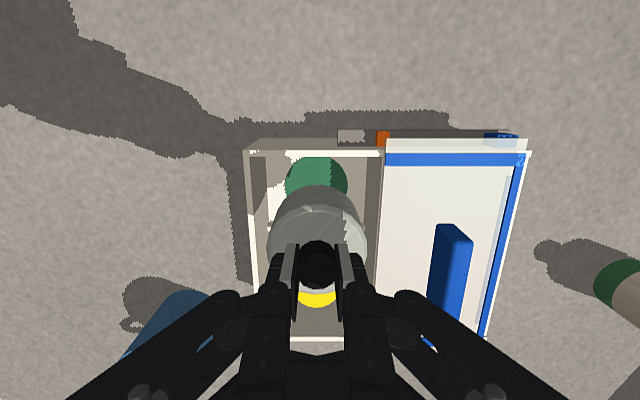

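View pics/e_side_c.png

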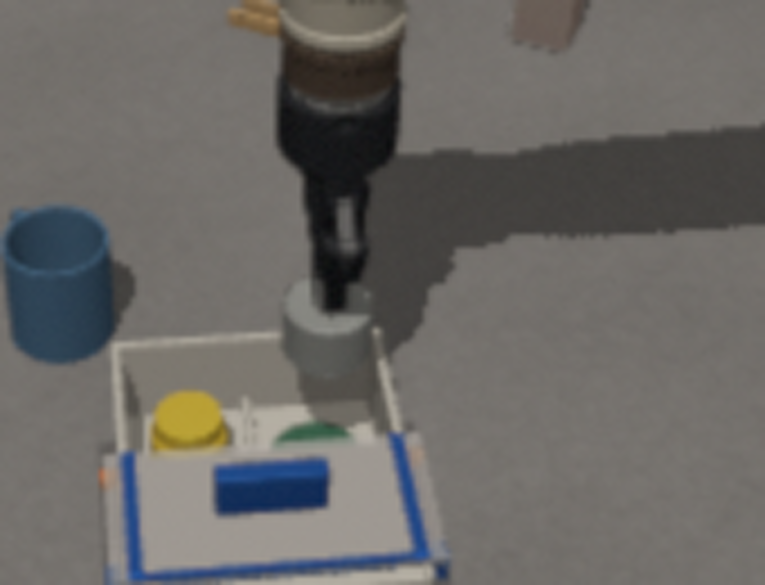

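The tin sits over the liner, which spans columns 285–348 with its midpoint at 316.5, on the finger midline. Lowering.

```bash
python3 -m inch '0 0 0 0 25 -2 1; 0 0 0 0 30 0 1; 0 0 0 0 25 0 1; 0 0 0 0 12 0 1; 0 0 0 0 6 0 1; 0 0 0 0 0 0 1'; python3 err.py 0.479 0.076 0.0555; python3 -m inch '0 0 0 0 3 0 1; 0 0 0 0 3 0 1; 0 0 0 0 3 0 1; 0 0 0 0 2 0 1; 0 0 0 0 0 0 1'; python3 err.py 0.479 0.076 0.0555
```

```text
clock: 18.27
eef_pos: [0.4792, 0.0771, 0.0696]
tool_rot: [0.409, 0.577, -0.577, -0.409]
ft_force: [0.5, -0.0, -2.4]
grip_width: 0.0191
18.275 [0.4792 0.0771 0.0696] toolx ang 109.32886522028286 tilt 0.028803068026773 [ 0.1596  0.3482 -0.2998  0.9223  0.     -0.1778] 0.019055983806746602 [ 0.5336 -0.0121 -2.3703]
shift mm tool [-0.9907 14.1155  0.6116]
clock: 18.9
eef_pos: [0.4787, 0.0772, 0.0581]
tool_rot: [-0.409, -0.577, 0.577, 0.409]
ft_force: [-1.1, -0.0, -1.8]
grip_width: 0.0193
18.9 [0.4787 0.0772 0.0581] toolx ang 109.34601921539837 tilt 0.024403846098209368 [ 0.1599  0.3626 -0.3143  0.8944 -0.     -0.1777] 0.019265396496050326 [-1.103  -0.0068 -1.7778]
shift mm tool [-1.2329  2.6115  0.1433]
```

```bash
python3 -m inch '0 0 0 0 1 0 1; 0 0 0 0 1 0 1; 0 0 0 0 0 0 1'; python3 -m inch '0 0 0 0 1 0 1; 0 0 0 0 0 0 1'; python3 s4.py w12
```

```text
clock: 19.27
eef_pos: [0.4788, 0.0772, 0.0562]
tool_rot: [-0.409, -0.577, 0.577, 0.409]
ft_force: [1.3, 0.4, -2.1]
grip_width: 0.0188
clock: 19.52
eef_pos: [0.479, 0.0773, 0.0555]
tool_rot: [0.409, 0.577, -0.577, -0.409]
ft_force: [0.6, -0.2, 0.1]
grip_width: 0.0191
19.525 [0.479  0.0773 0.0555] [ 0.1599  0.3659 -0.3174  0.8871  0.0001 -0.1778] 0.019147106192430853 [ 0.6303 -0.1863  0.0847]
```

View pics/w12.png

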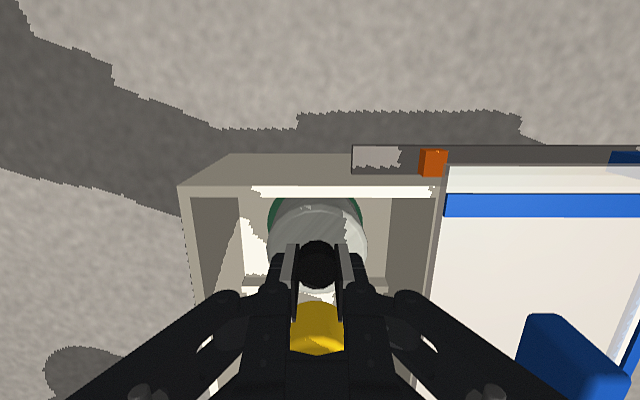

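The tin sits on the liner and the wrist force has gone from about −2 N to 0, so its weight is on the floor. Letting go with a partial opening.

```bash
python3 -m inch '0 0 0 0 0.5 0 1; 0 0 0 0 0 0 0.7; 0 0 0 0 0 0 0.65; 0 0 0 0 0 0 0.65; 0 0 0 0 0 0 0.65; 0 0 0 0 -15 0 0.65; 0 0 0 0 -35 0 0.65; 0 0 0 0 -50 0 0.6; 0 0 0 0 -60 0 0'; python3 err.py 0.489 0.1936 0.2; python3 s4.py w13 tin liner
```

```text
clock: 20.7
eef_pos: [0.4782, 0.0771, 0.2167]
tool_rot: [-0.409, -0.577, 0.577, 0.409]
ft_force: [1.5, 0.4, -0.2]
grip_width: 0.0514
20.7 [0.4782 0.0771 0.2167] toolx ang 109.34284342828778 tilt 0.061623377947777155 [ 0.1599  0.2176 -0.0633  1.291  -0.     -0.1777] 0.051430878261720096 [ 1.5344  0.4184 -0.1751]
shift mm tool [106.324   16.6269 -48.8405]
20.7 [0.4782 0.0771 0.2167] [ 0.1599  0.2176 -0.0633  1.291  -0.     -0.1777] 0.051430878261720096 [ 1.5344  0.4184 -0.1751]
tin [(array([315.2, 171.4]), 0.61)]
liner [(array([314.5, 207.5]), 0.75)]
```

View pics/w13.png

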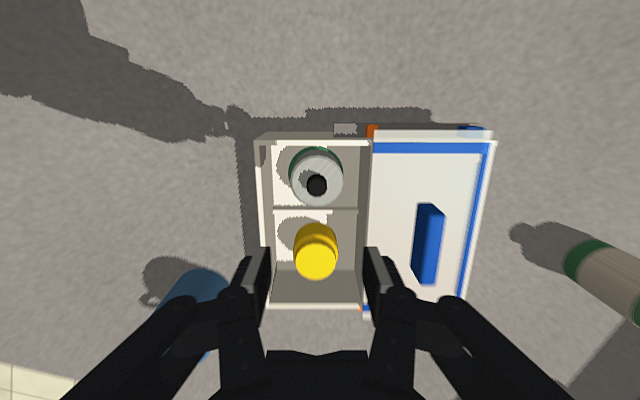

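The tin stands on the liner with its knob at (317,186), let go. The jar at (316,250) is upright. Now back to the cover grip.

```bash
python3 - <<'E'
from h import *
w=np.load('w13.npy',allow_pickle=True).item()
print('tin',onz(w,(317,186),.071),'jar top',onz(w,(316,262),.063))
E
python3 -m inch '0 0 0 35 0 -16 0; 0 0 0 35 0 -16 0; 0 0 0 36 0 -17 0; 0 0 0 0 0 0 0; 0 0 0 0 30 0 0; 0 0 0 0 0 0 0'; python3 err.py 0.4885 0.1935 0.093; python3 s4.py w14 cover_grip
```

```text
tin [0.47824501 0.07723215 0.071     ] jar top [0.56829097 0.1077248  0.063     ]
clock: 21.6
eef_pos: [0.4877, 0.192, 0.1823]
tool_rot: [-0.408, -0.575, 0.579, 0.41]
ft_force: [-0.7, 0.7, 0.2]
grip_width: 0.0856
21.6 [0.4877 0.192  0.1823] toolx ang 109.318521041933 tilt 0.38325539729547836 [ 0.3752  0.3192 -0.0178  1.2405 -0.0003  0.0381] 0.0856209300820523 [-0.7005  0.7086  0.1816]
shift mm tool [ 1.1995 89.3004 -1.8457]
21.6 [0.4877 0.192  0.1823] [ 0.3752  0.3192 -0.0178  1.2405 -0.0003  0.0381] 0.0856209300820523 [-0.7005  0.7086  0.1816]
cover_grip [(array([321.3, 208.6]), 0.71)]
```

View pics/w14.png

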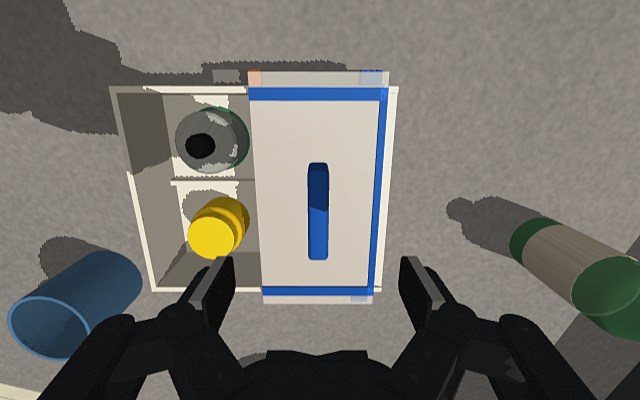

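The bar is at (318,210), centred between the fingers.

```bash
python3 -m inch '0 0 0 0 35 0 0; 0 0 0 0 30 0 0; 0 0 0 0 17 0 0; 0 0 0 0 5 0 0; 0 0 0 0 0 0 0.6; 0 0 0 0 0 0 1; 0 0 0 0 0 0 1; 0 0 0 0 0 0 1; 0 0 0 0 0 0 1; 0 0 0 0 0 0 1; 0 0 0 0 0 0 1'; python3 err.py 0.4885 0.1935 0.093
```

```text
clock: 23.08
eef_pos: [0.4904, 0.1937, 0.0985]
tool_rot: [0.409, 0.577, -0.577, -0.409]
ft_force: [-0.1, -0.9, 5.4]
grip_width: 0.0147
23.075 [0.4904 0.1937 0.0985] toolx ang 109.3447387807537 tilt 0.06633025613380522 [ 0.3761  0.3881 -0.1506  1.0309  0.0001  0.0384] 0.014654151014318937 [-0.0596 -0.9493  5.3671]
shift mm tool [0.4758 5.4736 1.8322]
```

```bash
python3 -m inch '0 0 0 0 -7 0 1; 0 0 0 0 -7 0 1; 0 0 0 0 0 0 1'; python3 err.py 0.5263 0.0893 0.112;  python3 s4.py w15; python3 - <<'E'
from h import *
cam('side','f_side.png')
a=cv2.imread('pics/f_side.png')[170:300,230:400];cv2.imwrite('pics/f_side_c.png',cv2.resize(a,None,fx=4.5,fy=4.5,interpolation=cv2.INTER_CUBIC))
E
```

```text
clock: 23.45
eef_pos: [0.4903, 0.1936, 0.1122]
tool_rot: [0.409, 0.577, -0.577, -0.409]
ft_force: [2.1, 1.1, -2.3]
grip_width: 0.0148
23.45 [0.4903 0.1936 0.1122] toolx ang 109.3406700626429 tilt 0.036789558095883815 [ 0.376   0.3748 -0.131   1.0644  0.      0.0385] 0.014792857090763766 [ 2.094   1.1472 -2.3223]
shift mm tool [-110.3371    0.227     0.5453]
23.45 [0.4903 0.1936 0.1122] [ 0.376   0.3748 -0.131   1.0644  0.      0.0385] 0.014792857090763766 [ 2.094   1.1472 -2.3223]
```

View pics/f_side_c.png

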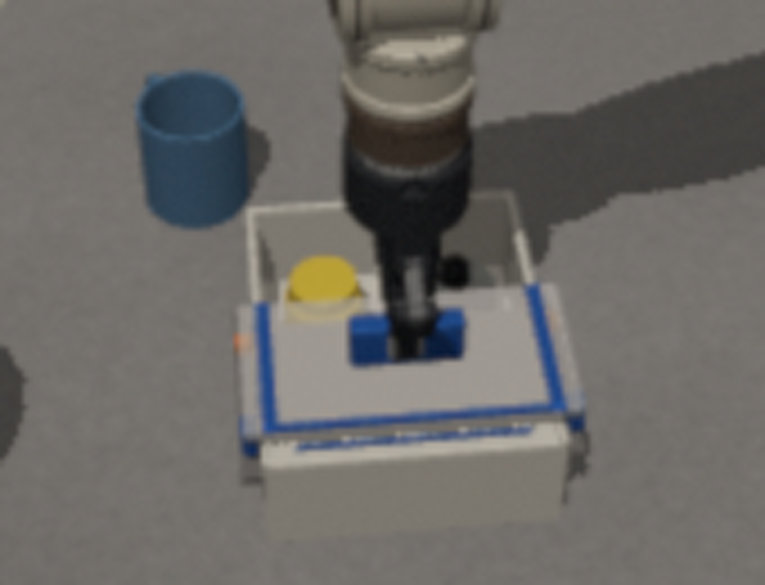

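The cover is lifted (gap over the deck, lugs raised). Sliding shut.

```bash
python3 -m inch '0 0 0 -8 0 0 1; 0 0 0 -16 0 0 1; 0 0 0 -16 0 0 1; 0 0 0 -16 0 0 1; 0 0 0 -16 0 0 1; 0 0 0 -16 0 0 1; 0 0 0 -14 0 0 1; 0 0 0 -8 0 0 1; 0 0 0 -1 0 0 1; 0 0 0 0 0 0 1'; python3 err.py 0.5263 0.0893 0.098
```

```text
clock: 24.8
eef_pos: [0.5265, 0.0895, 0.1117]
tool_rot: [0.408, 0.577, -0.577, -0.409]
ft_force: [1.8, 4.2, -2.4]
grip_width: 0.0147
24.8 [0.5265 0.0895 0.1117] toolx ang 109.378886203004 tilt 0.11853836955163441 [ 0.1672  0.3886 -0.1113  1.0713  0.002  -0.1711] 0.014722460379083974 [ 1.8021  4.1649 -2.3587]
shift mm tool [-0.1125 13.7323  0.294 ]
```

```bash
python3 -m inch '0 0 0 0 7 0 1; 0 0 0 0 6 0 1; 0 0 0 0 0 0 1'; python3 err.py 0.5263 0.0893 0.098; python3 -m inch '0 0 0 0 0 0 0.5; 0 0 0 0 0 0 0; 0 0 0 0 0 0 0; 0 0 0 0 0 0 0; 0 0 0 0 -30 0 0; 0 0 0 0 -50 0 0; 0 0 0 0 -50 0 0; 0 0 0 0 0 0 0'; python3 s4.py w16; python3 - <<'E'
from h import *
cam('side','g_side.png')
a=cv2.imread('pics/g_side.png')[170:300,230:400];cv2.imwrite('pics/g_side_c.png',cv2.resize(a,None,fx=4.5,fy=4.5,interpolation=cv2.INTER_CUBIC))
E
```

```text
clock: 25.18
eef_pos: [0.5266, 0.0895, 0.0986]
tool_rot: [0.408, 0.577, -0.577, -0.409]
ft_force: [1.0, 5.1, -0.5]
grip_width: 0.0147
25.175 [0.5266 0.0895 0.0986] toolx ang 109.38329013019231 tilt 0.08508641901851405 [ 0.1674  0.4012 -0.13    1.0398  0.0015 -0.1709] 0.014747089347980047 [ 0.9914  5.0618 -0.4999]
shift mm tool [-0.056   0.5507  0.3022]
clock: 26.18
eef_pos: [0.5296, 0.0891, 0.2337]
tool_rot: [0.411, 0.579, -0.574, -0.406]
ft_force: [0.1, -0.3, -0.4]
grip_width: 0.0854
26.175 [0.5296 0.0891 0.2337] [ 0.1668  0.3054  0.0985  1.354  -0.0002 -0.1708] 0.0854367424173059 [ 0.1024 -0.2599 -0.3809]
```

View pics/g_side_c.png

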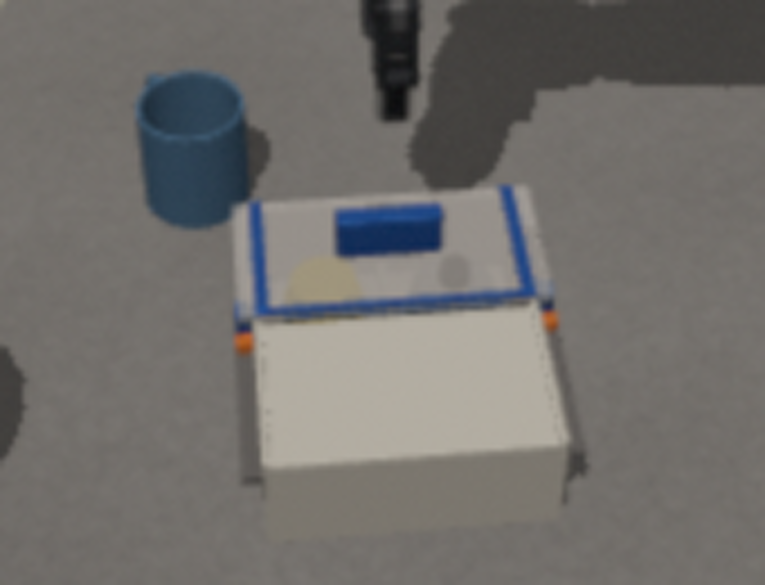

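View pics/w16.png

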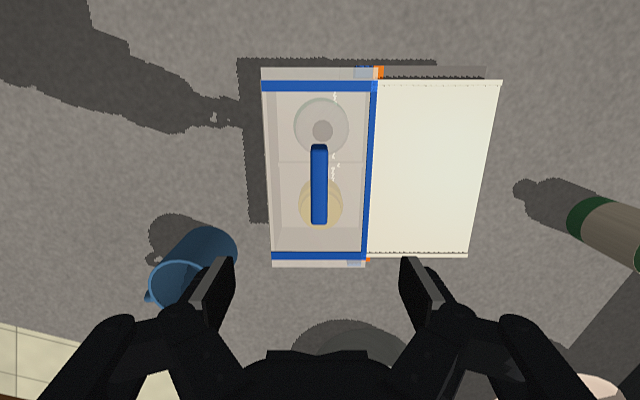

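The final pictures match the start: the bar is at the same side-view pixels and the lugs are behind the orange bumps. The tin and jar are visible standing under the cover. One numeric comparison, then I hand in.

```bash
python3 - <<'E'
from h import *
for f in ['a_side','g_side']:
    i=cv2.imread('pics/%s.png'%f)[195:245,275:360].astype(int);b,g,r=i[...,0],i[...,1],i[...,2]
    m=((b>g+40)&(b>r+40)).astype(np.uint8);n,l,s,c=cv2.connectedComponentsWithStats(m)
    print(f,[(s[k].tolist(),c[k].round(2)) for k in range(1,n) if s[k][4]>30])
o=bot.get_obs();print(o['ft_force'],o['clock']);bot.job_done()
E
```

```text
a_side [([64, 17, 10, 24, 64], array([69.53, 30.45])), ([11, 20, 8, 25, 59], array([12.41, 33.15])), ([30, 21, 23, 10, 190], array([40.81, 25.28]))]
g_side [([62, 17, 12, 24, 65], array([69.26, 30.6 ])), ([11, 20, 5, 25, 56], array([12.16, 32.57])), ([30, 21, 23, 10, 196], array([40.94, 25.29]))]
[-0.41521358 -0.75770309 -0.77927163] 26.275
the job is handed in; nothing more can be done
```

The tin is in the organizer on the green liner with the cover shut behind its bumps, and I handed the job in at 26.3 s. The hand-in gives no verdict, so the result rests on my own checks below.

I lifted the cover about 14 mm, slid it open, and lowered it over the deck. I then picked the tin up by its knob, lowered it until its weight was off the wrist, and let go. Last, I lifted the cover again, slid it back against its stop and lowered it.

- **Cover:** in the side view the grip bar is within about 0.15 px of where it was at the start, so the cover is shut and down. I did not read the slide and lift joints directly.
- **Tin:** after release its knob was about 1 mm from the measured liner centre, and it stood upright.
- **Jar and bystanders:** the jar still stands in its own compartment, and the mug and bottle look unmoved in the last pictures. I did not look at the tong or the red-capped box again at the end, but the arm did not go near them.
- **Robot:** the gripper is open about 11 cm above the bar, and the wrist force reads under 1 N per axis.
- **Disagreements:** the fingers read 19.4 mm on the 22 mm knob, though the grip held. The network's first position for the organizer was about 9 mm off, so I used the bumps and bar I measured myself.

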